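# Seat a keyed spindle in a braked pulley and hold it against the spring

## Robot

A 6-joint arm with a two-finger parallel gripper is mounted at the origin on the work surface. World frame = base frame: x ahead of the robot, y to its left, z up, the work surface at z = 0. Lengths are in m, angles in rad, forces in N, time in s.
With the tool pointing down it reaches from about 0.35 to 0.975 m from the base axis. Payload 4.9 kg.
Tool frame: the origin (TCP) lies on the centre line of the jaws, within the pads' length; the fingertips stand 17 mm ahead of it and the grasp point (between the pads) lies 2 mm behind it (ctrl.tcp_to_tips is the x of the fingertips in the tool frame, in m); x points along the fingers, z is the direction in which the jaws open and shut, and the axes are right-handed (so a half turn about x gives the same grasp; the last joint's range is limited). The gripper opens to 85 mm and grips with 20 to 120 N. Pads are 22 mm wide; open, the fingers measure 114 mm over their backs; the gripper's body (76 mm by 85 mm) begins 54 mm behind the grasp point. The pads swing forward as they close: fully open they stand 13 mm farther back than shut.
Start: joints at [-1.36, 0.053, 1.613, -0, 1.476, -0.119], TCP at [0.202, -0.591, 0.248] pointing down, gripper open.
Joint ranges: [-3.01, 3.01], [-1.01, 2.22], [0.06, 2.58], [-1.02, 4.17], [0.09, 2.62], [-3.14, 3.14]. Speed limits (rad/s): [2.57, 2.57, 3.14, 3.14, 3.14, 3.14].

## Interface

Orientations are given as a rotation vector (axis times angle).
In Python, from station import ctrl, cams, finder gives the robot as it stands.
- The arm moves only by the tool step_arm, never from a script. Its argument "moves" is a list of rows, each a list of 3 entries, a list of its own where there are three numbers: the shift along the tool's x, y, z in cm, then the turn, a rotation vector about the tool's x, y, z in degrees, then the opening, from 0 (shut) to 1 (fully open). A call has exactly 10 rows; each row is the pose to reach, as a shift and turn from the pose measured when the call began, along the tool's axes at that moment; what a row does not reach only later rows make up. A row lasts 1/12 s, in which the tool goes at most 41.7 mm and 7.16 degrees, less where a joint would pass 70% of its speed; a pose out of reach is approached as far as the arm can. A call with a gripper value outside its range is refused whole. The fingers move at their own pace and stop on an object; "grip_force" is the grip in N (left out, the last holds). Time passes only in rows, so rows that repeat a pose let the fingers close, or fill a call up. It gives the time, the measured TCP pose, the force and the opening at its end, in the units of the state.
- ctrl.get_obs(): the state, without advancing time (a new reading comes with each control period).
- cams.get_image(name): name is "scene" or "top"; returns a dict with "pixels" (384x512x3 uint8, blue, green, red), "fx", "fy", "cx", "cy" (pixels), "dist_coeffs" ([k1, k2, p1, p2, k3] as OpenCV has them; the pictures are not rectified), "position" and "attitude" of the camera in the world. Camera axes: x right, y up, looking along -z (the intrinsics and any distortion apply to the point x, -y, -z); pixel columns grow to the right and rows downward; lengths in m; the calibration is good to about 2 mm. A picture is of the moment at which its call begins. There is no depth.
- ctrl.finish_job(): hands the job in, once; it reports no verdict.
Trained networks look in the newest picture that a camera, given by its name, has taken for a name from the list of things; names that differ only in an ending like _2 or _b are one class to them, and where a whole thing is asked for, a point or a joint stands for the part that bears it (a point fixed in the world has none). Each returns a list of dicts, best first, with "conf" (0 to 1); they miss things now and then, are a little off and sometimes report something else, mostly with a low value. They report only what shows in the picture. A call takes as long as a camera call. They do not tell look-alikes from the thing itself.
- finder.find_in(camera, name): "at" ([column, row] in pixels, amid what is visible of it).
- finder.regions_of(camera, name): "region" (384x512 bool, what is visible of it) and "at" ([column, row] in pixels, amid what is visible of it).
- finder.tip_of(camera, name): "at" ([column, row] in pixels: a listed point, or the origin of a listed thing).
The state is a dict: "t": time; "q": joint angles; "dq": joint speeds; "effort": joint torques, N m; "tool_pos": TCP position; "tool_rot": TCP orientation; "contact_force": force on the tool from outside, world axes, zero at the start; "wrist_torque": the same for the moment, N m; "opening": finger opening in m.
Only numpy, scipy, OpenCV 4.12 (cv2) and the standard library are available. Lean on these libraries where they do the work, as an engineer would, in place of code of your own. Each camera call takes 0.05 s, during which the arm holds its last target. There are 200 camera calls.

## Task

Take the keyed drive spindle (the one with a key on its side, not the plain one) by its square head out of the wooden rack, put its nose into the bore of the pulley on the blue bracket, and turn it with a light push until the key slips into the keyway. Keep pushing against the spring in the bore until the collar sits flush on the hub, and finish like that: still gripping the head and holding the spindle fully home, because the spring throws it out when let go. Leave the plain spindle in the rack and everything else on the bench where it is.

Things in the scene. Friction and masses are not known exactly. Their poses are not given: they have to be found in the camera images.
- keyed_head (a point): Centre of the square head (28 x 28 mm, 54 tall, flats square to x and y) of the keyed steel spindle; grasp here. z runs along the spindle from nose to head, x points to the side where the key stands. A collar 40 mm across lies 27 to 33 mm under this point, the nose tip 79 mm under it. Upright in a rack hole, 16 mm deep, at the start (this point 93 mm above the bench); lifts straight out.
- keyed_nose (a point): Centre of the nose tip of the keyed spindle, same axes. Shaft 22 mm across, 3 mm chamfer at the tip, 46 mm from tip to the collar's underside. The key lies along its +x side: 8 mm wide, reaching 17 mm from the axis, from 18 to 42 mm above the tip. With the tip 18 mm deep in the bore the key rests on the hub face unless it meets the keyway.
- keyed: The whole keyed spindle, 0.2 to 0.32 kg, 106 mm long (origin at the nose tip, same axes).
- hub_mouth (a point): Centre of the bore's mouth on the flat top of the pulley hub, 80 mm above the bench, z up; its axes are the bracket's. Bore upright, 25 mm across (1.5 mm clearance all round); one keyway 11 mm wide, full depth, out to 19 mm from the axis. Fully home, the nose tip is 46 mm under this point and the collar rests on the hub face (54 mm across).
- bracket: Fixed blue bracket, base 160 x 160 mm, carrying the dark cast pulley with a bright hub face (rim 116 mm across, 15 mm below the hub face). The pulley is braked (0.8 N m turns it) at an unknown angle: seen from above, the keyway points within 0.45 rad either side of the bracket's x axis; see or feel where. The key drops in when within about 0.08 rad of it.
- seat (a joint): Travel of the spring seat down the bore, m: 0 = up, its top 24 mm under the mouth; 0.022 when the spindle is fully home. It pushes up with 4 N at 0 and about 12 N at 0.022, more than the spindle's weight.
- plain_head (a point): Centre of the square head of the plain spindle (same shape and size, no key), which stands in the other hole, 100 mm away; it is to stay there.
- rack: Wooden rack, 60 x 170 x 30 mm, long side along its y axis, origin under its centre, fixed. Holes at y = -50 and +50 mm; which spindle is in which varies.
- ring_small: Cut pipe ring, 60 mm across, 14 high; not part of the job, leave alone.
- ring_mid: Cut pipe ring, 72 mm across, 16 high; not part of the job, leave alone.
- ring_big: Cut pipe ring, 92 mm across, 18 high; not part of the job, leave alone.
- wrench: Steel wrench lying flat; not part of the job, leave alone.
- hammer: Hammer lying flat; not part of the job, leave alone.
- disc: Black cutting disc, 115 mm across, 6 thick, lying flat; not part of the job, leave alone.
- caster: Loose swivel caster, about 76 mm high; not part of the job, leave alone.
Not all that is in view belongs to the job. Leave any pink or red look-alike of the keyed alone.

How it is judged:
By the outcome, as a careful person would: the job done as asked, in the order asked, and still so for the second after the job is handed in, while the arm keeps its last pose, push and grip.
It also fails if it takes over 45 s, if anything falls off the work surface, if the arm or the gripper's body presses on something with over 40 N, if the wrist force passes 120 N, or if a joint passes its speed limit or range.

## Working session

There is one attempt and no reset: what is moved stays moved. The work goes in short steps, Python scripts to look and compute and a tool call to move; the robot and the scene stay as the last step left them, time stands still between calls to the robot, and variables do not carry over. Pictures are saved under pics/ and viewed, on a budget of 10 in all, crops included, one or two more only if the job needs it, and the job is handed in when it is done.

Besides the shell and the picture viewer there is one more tool, called after ">>>" in YAML: its name, and indented under it one key for each argument. step_arm: Moves the arm, as the interface text tells. Its arguments: {"type":"object","properties":{"moves":{"type":"array"},"grip_force":{"type":"number"}},"required":["moves"]}

```bash
mkdir -p pics; cat > h.py <<'E'
import numpy as np,cv2
from scipy.spatial.transform import Rotation as R
from station import ctrl,cams,finder
def Rm(a):
    a=np.array(a,float)
    if a.shape==(3,3): return a
    return R.from_rotvec(a).as_matrix() if a.size==3 else R.from_quat(a).as_matrix()
def K(im): return np.array([[im['fx'],0,im['cx']],[0,im['fy'],im['cy']],[0,0,1.]])
def ray(im,p):
    u=cv2.undistortPoints(np.array([[p]],float),K(im),np.array(im['dist_coeffs'],float))[0,0]
    return np.array(im['position']),Rm(im['attitude'])@np.array([u[0],-u[1],-1])
def at_z(im,p,z):
    o,d=ray(im,p); return o+d*(z-o[2])/d[2]
def proj(im,P):
    c=Rm(im['attitude']).T@(np.array(P,float).reshape(-1,3)-im['position']).T
    c=(c.T*[1,-1,-1])
    return cv2.projectPoints(c,np.zeros(3),np.zeros(3),K(im),np.array(im['dist_coeffs'],float))[0][:,0]
E
python3 - <<'E'
from h import *
print(ctrl.get_obs())
for c in('top','scene'):
    im=cams.get_image(c); cv2.imwrite(f'pics/{c}0.png',im['pixels'])
    print(c,im['attitude'],im['position'],im['fx'],im['dist_coeffs'])
    for n,z in(('keyed_head',.093),('keyed_nose',.014),('plain_head',.093),('hub_mouth',.08),('bracket',0),('rack',0)):
        for d in finder.tip_of(c,n)[:3]: print(c,n,np.round(d['at'],1),round(d['conf'],2),np.round(at_z(im,d['at'],z),4))
E
```

```text
{'t': 0.0, 'q': array([-1.36000399e+00,  5.33441066e-02,  1.61426514e+00,  1.58475116e-05,
        1.47602458e+00, -1.18970043e-01]), 'dq': array([-0.00060275,  0.00101939, -0.00169318, -0.00028512, -0.00045477,
        0.00034249]), 'effort': array([-9.90602825e-05, -3.93684483e+01, -3.70180428e+01, -1.92738248e-04,
        7.05634229e-03,  7.72820794e-07]), 'tool_pos': array([ 0.20228572, -0.59074346,  0.24708814]), 'tool_rot': array([ 0.96429888,  1.34888567, -0.96200102]), 'contact_force': array([ 0.05691502, -0.7441907 ,  0.0163942 ]), 'wrist_torque': array([ 0.00175145, -0.00527452,  0.00511055]), 'opening': 0.08531024582552467}
top [ 0.1057394  -0.0981647  -1.59652641] [ 0.36680288 -0.02045027  1.65575328] 487.90090744000486 [-0.0636309  0.         0.         0.         0.       ]
top keyed_head [180.  254.3] 0.66 [0.4034 0.2473 0.093 ]
top keyed_head [168.1 196.8] 0.63 [0.59   0.2847 0.093 ]
top keyed_head [180.6 220. ] 0.61 [0.5134 0.2445 0.093 ]
top keyed_nose [175.3 198.7] 0.62 [0.594  0.2755 0.014 ]
top plain_head [216.2 221.2] 0.52 [0.5063 0.1296 0.093 ]
top hub_mouth [2
[... 236 characters left out ...]
29898528 [0.0074434 0.        0.        0.        0.       ]
scene keyed_head [304.8 287.5] 0.72 [0.6042 0.2812 0.093 ]
scene keyed_head [347.4 240.4] 0.69 [0.4256 0.2514 0.093 ]
scene keyed_head [320.3 254.6] 0.66 [0.5123 0.2393 0.093 ]
scene keyed_nose [340.3 254.1] 0.91 [0.424  0.2474 0.014 ]
scene keyed_nose [317.4 269.7] 0.8 [0.5091 0.2438 0.014 ]
scene keyed_nose [300.5 305.5] 0.79 [0.6131 0.2902 0.014 ]
scene plain_head [298.2 227. ] 0.81 [0.5008 0.143  0.093 ]
scene hub_mouth [242.  180.3] 0.9 [ 0.5163 -0.0915  0.08  ]
scene bracket [241.4 198.1] 0.55 [ 0.5212 -0.0891  0.    ]
scene bracket [317.9 256.5] 0.46 [0.4724 0.211  0.    ]
scene rack [305.6 257.4] 0.94 [0.5023 0.1922 0.    ]
```

```bash
python3 -c "
import cv2,numpy as np
a=cv2.imread('pics/top0.png');b=cv2.imread('pics/scene0.png')
cv2.imwrite('pics/both0.png',cv2.resize(np.vstack([a,b]),(400,600)) if 0 else cv2.resize(a,(800,600)))
cv2.imwrite('pics/s0.png',cv2.resize(b,(800,600)))"
```

```text
(no output)
```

View pics/both0.png

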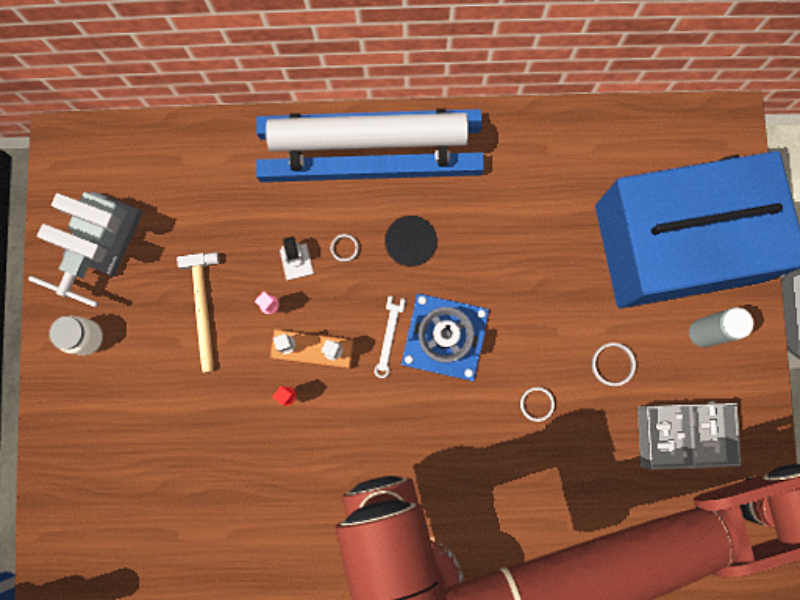

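View pics/s0.png

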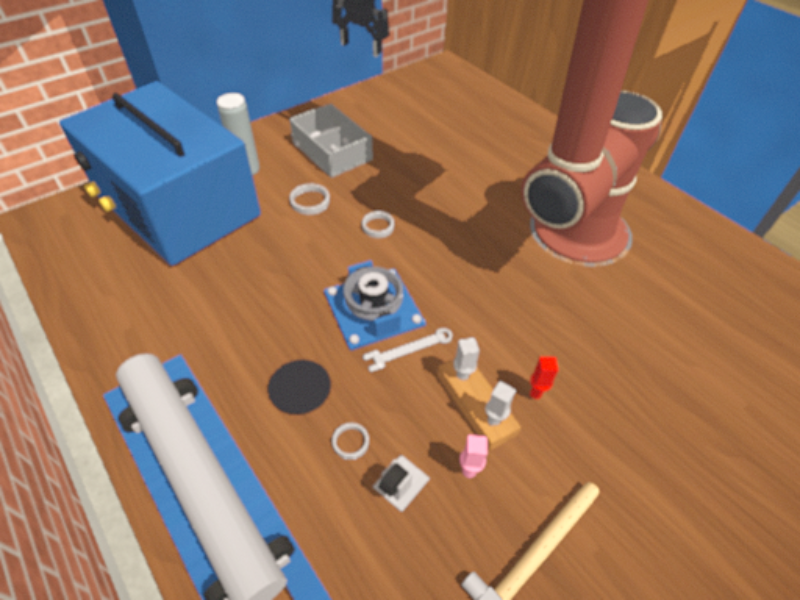

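The top view shows the rack at about (312,347) of 800x600, with heads at (284,343) and (331,350). The hub is at (447,333), and the pink and red look-alikes are at (267,302) and (284,396). The scene view shows the heads at (467,357) and (500,402). I'll enlarge the rack and hub to find the key and keyway.

```bash
python3 - <<'E'
import cv2,numpy as np
a=cv2.imread('pics/top0.png');b=cv2.imread('pics/scene0.png')
c=lambda im,x,y,w,h:cv2.resize(im[y:y+h,x:x+w],(400,300),interpolation=cv2.INTER_CUBIC)
m=np.vstack([np.hstack([c(a,165,195,72,54),c(a,264,194,44,33)]),np.hstack([c(b,275,210,72,54),c(b,218,165,44,33)])])
cv2.imwrite('pics/m.png',m)
E
```

```text
(no output)
```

View pics/m.png

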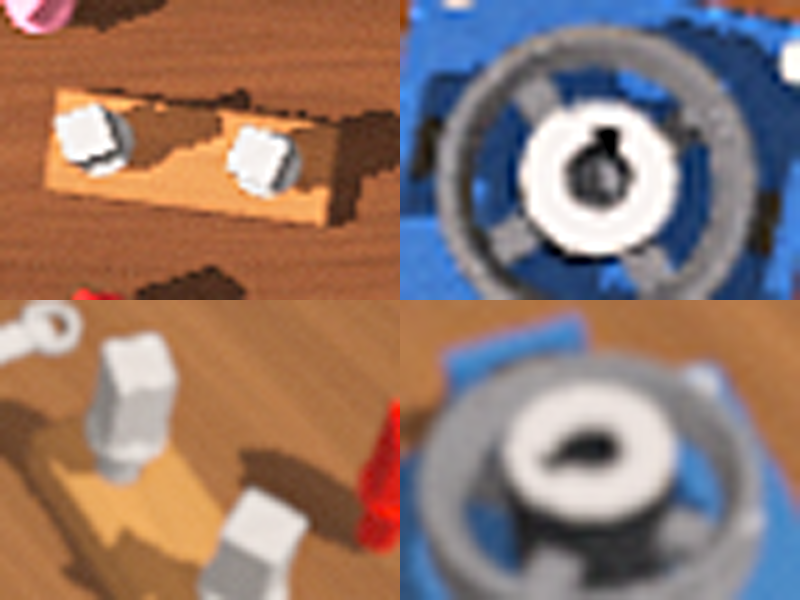

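```bash
python3 - <<'E'
import cv2,numpy as np
b=cv2.imread('pics/scene0.png')
c=lambda im,x,y,w,h:cv2.resize(im[y:y+h,x:x+w],(400,480),interpolation=cv2.INTER_CUBIC)
cv2.imwrite('pics/m2.png',np.hstack([c(b,283,210,35,42),c(b,303,238,35,42)]))
from h import *
im=cams.get_image('top')
# keyway direction
P=lambda x,y:(264+(x-400+.5)/400*44-.5,194+(y+.5)/300*33-.5)
A=at_z(im,P(600,178),.08);B=at_z(im,P(607,130),.08);print(A,B,np.arctan2(*(B-A)[1::-1]))
# dark-pixel fit
g=cv2.cvtColor(im['pixels'],cv2.COLOR_BGR2GRAY); 
print(g[206:222,276:294])
E
```

```text
[ 0.52736448 -0.09477098  0.08      ] [ 0.54452838 -0.09786099  0.08      ] -0.17812132960563956
[[ 54  86 138 141 170 219 209 220 252 255 255 255 255 218 161  82  40  58]
 [ 51  60 112 174 250 253 251 252 252 234 243 252 253 255 253 157  57  65]
 [ 56  43 116 247 252 245 244 253 235 101   0  19 192 248 254 235 144  77]
 [ 56  53 212 250 245 244 250 254 230  95   0   0 199 251 249 253 238 144]
 [ 51 102 250 251 245 249 253 180  51  21  25   0 232 255 247 246 255 224]
 [ 46 149 248 248 247 252 183  51  36  63  83  38  92 240 250 245 250 224]
 [ 45 202 251 246 247 234 109  46  74  72 142 120  19 162 246 246 247 249]
 [ 30 209 252 247 249 240 125  51  71  70 132 161  70 126 239 248 246 255]
 [ 31 170 250 247 247 243 133  51  76  70 111 158  75 199 248 246 247 243]
 [ 26 114 245 248 246 253 188  74  54  60  54 106  93 242 250 243 252 242]
 [ 53 103 248 250 246 248 247 186 126 102  89 120 208 247 246 246 254 207]
 [107  82 223 252 247 246 248 255 251 221 204 251 253 246 246 250 255 175]
 [141 143 124 231 252 247 244 245 248 249 251 247 245 245 248 255 200  81]
 [144 152 105  96 231 255 249 245 245 245 243 245 246 251 250 227 112  43]
 [148 157 154  77  63 226 255 252 252 251 252 251 250 249 175  75  58  55]
 [150 138 110  51  14  13 167 194 239 254 253 227 179  90  73 135 132  67]]
```

View pics/m2.png

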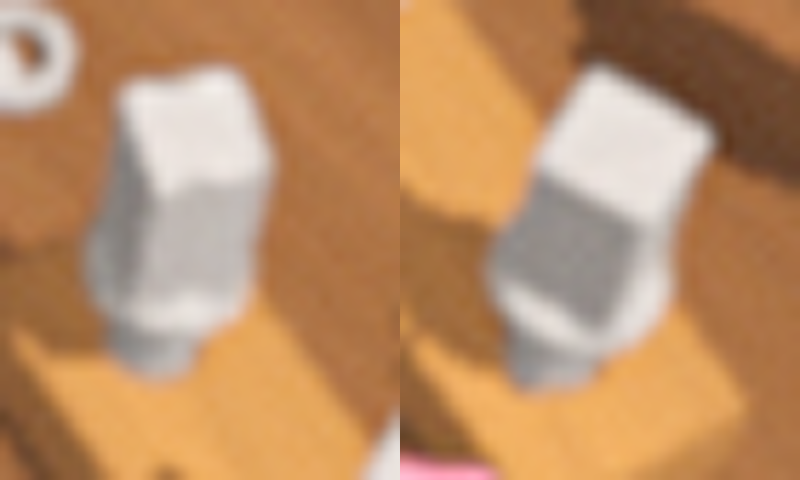

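Crop: neither shaft clearly shows a key toward the scene camera. The keyway shows dark in the top view at about (286.5,208.5), roughly toward world +x. Next I'll fit the hub disc and heads, repeat the finder, and overlay the model.

```bash
cat >> h.py <<'E'
def tri(ims,ps):
    A=np.zeros((3,3));b=np.zeros(3)
    for im,p in zip(ims,ps):
        o,d=ray(im,p);d/=np.linalg.norm(d);M=np.eye(3)-np.outer(d,d);A+=M;b+=M@o
    return np.linalg.solve(A,b)
E
python3 - <<'E'
from h import *
ims={c:cams.get_image(c) for c in('top','scene')}
for c,im in ims.items():
    for n in('keyed_head','plain_head','keyed','keyed_nose','plain_head'):
        print(c,n,[(np.round(d['at']).tolist(),round(d['conf'],2)) for d in finder.find_in(c,n)][:6])
# hub disc: bright low-sat, fit
def fit(im,c,z,r,r0):
    g=cv2.cvtColor(im['pixels'],cv2.COLOR_BGR2GRAY)
    S=8;x0,y0=int(c[0])-20,int(c[1])-20
    G=cv2.resize(g[y0:y0+40,x0:x0+40],None,fx=S,fy=S,interpolation=cv2.INTER_CUBIC)
    m=(G>170).astype(np.uint8)
    cs=cv2.findContours(m,cv2.RETR_EXTERNAL,cv2.CHAIN_APPROX_NONE)[0]
    k=max(cs,key=cv2.contourArea); k=cv2.convexHull(k)
    e=cv2.fitEllipse(k); p=((e[0][0]+.5)/S-.5+x0,(e[0][1]+.5)/S-.5+y0)
    return p,np.array(e[1])/S
pt,s1=fit(ims['top'],(284.5,211.4),0,0,0);ps,s2=fit(ims['scene'],(241,182),0,0,0)
print('hub',pt,s1,at_z(ims['top'],pt,.08),ps,s2,at_z(ims['scene'],ps,.08),tri([ims['top'],ims['scene']],[pt,ps]))
# scene bracket/rack corners skip; overlay
out=[]
rows=[]
for nm,(x,y) in {'near':(.5125,.2425),'far':(.503,.1365)}.items():
    im=ims['scene'];p=proj(im,[x,y,.08])[0];S=12;x0,y0=int(p[0])-16,int(p[1])-20
    G=cv2.resize(im['pixels'][y0:y0+42,x0:x0+33],None,fx=S,fy=S,interpolation=cv2.INTER_CUBIC)
    t=np.linspace(0,2*np.pi,60)
    for r,z in((.02,.066),(.02,.060),(.011,.060),(.011,.03)):
        q=proj(im,np.c_[x+r*np.cos(t),y+r*np.sin(t),0*t+z]);q=((q-[x0,y0]+.5)*S).astype(np.int32)
        cv2.polylines(G,[q],True,(0,255,0),1)
    out.append(G)
cv2.imwrite('pics/ov.png',np.hstack(out))
# yaw of heads from top view: bright top face
for x,y in((.5125,.2425),(.503,.1365)):
    im=ims['top'];p=proj(im,[x,y,.12])[0];S=8;x0,y0=int(p[0])-9,int(p[1])-9
    G=cv2.resize(cv2.cvtColor(im['pixels'],cv2.COLOR_BGR2GRAY)[y0:y0+18,x0:x0+18],None,fx=S,fy=S,interpolation=cv2.INTER_CUBIC)
    for th in(225,240):
        k=max(cv2.findContours((G>th).astype(np.uint8),cv2.RETR_EXTERNAL,cv2.CHAIN_APPROX_NONE)[0],key=cv2.contourArea)
        bx=cv2.boxPoints(cv2.minAreaRect(k));w=np.array([at_z(im,((u+.5)/S-.5+x0,(v+.5)/S-.5+y0),.12) for u,v in bx])
        e=w[1]-w[0];f=w[2]-w[1];print('head',np.round(w.mean(0),4),np.linalg.norm(e),np.linalg.norm(f),np.degrees(np.arctan2(e[1],e[0]))%90)
E
```

```text
top keyed_head [([183.0, 222.0], 0.42)]
top plain_head [([213.0, 223.0], 0.5)]
top keyed [([183.0, 220.0], 0.68), ([170.0, 193.0], 0.49)]
top keyed_nose [([169.0, 195.0], 0.59), ([181.0, 220.0], 0.42), ([181.0, 251.0], 0.41)]
top plain_head [([213.0, 223.0], 0.5)]
scene keyed_head [([347.0, 243.0], 0.88), ([302.0, 290.0], 0.86), ([323.0, 254.0], 0.76)]
scene plain_head [([300.0, 230.0], 0.53)]
scene keyed [([321.0, 256.0], 0.86), ([347.0, 240.0], 0.79), ([302.0, 292.0], 0.63)]
scene keyed_nose [([318.0, 257.0], 0.86), ([344.0, 243.0], 0.86), ([303.0, 294.0], 0.74)]
scene plain_head [([300.0, 230.0], 0.53)]
hub (285.28390312194824, 213.03731155395508) [16.74100304 17.31767464] [ 0.5277081  -0.09390238  0.08      ] (238.40914726257324, 180.736421585083) [14.91087437 18.81551933] [ 0.5260282  -0.09657313  0.08      ] [ 0.52755974 -0.09391881  0.0833735 ]
head [0.5156 0.2438 0.12  ] 0.028024193950996854 0.028385495052082987 18.533587648276836
head [0.5152 0.2434 0.12  ] 0.026667601468350673 0.02680103570129564 19.11373818045537
head [0.4975 0.1462 0.12  ] 0.03627514518731609 0.029085815852947342 67.46849041279653
head [0.4974 0.1466 0.12  ] 0.033863871393905745 0.026656592052521806 63.60954037618687
```

View pics/ov.png

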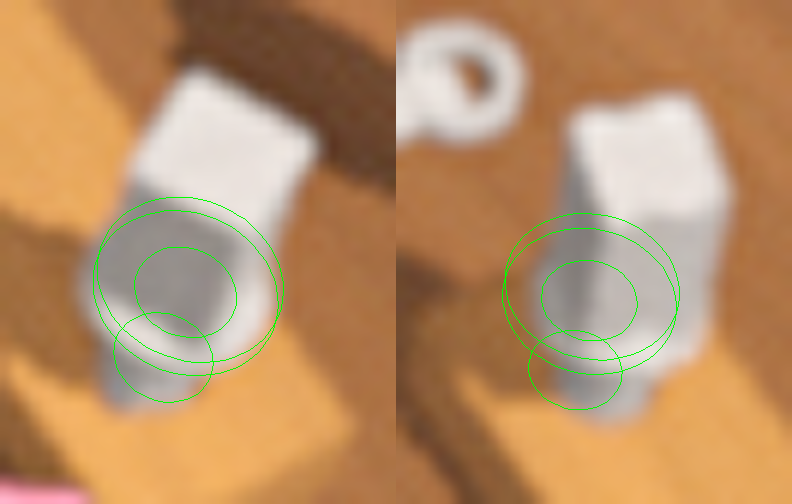

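The finder consistently gives the near spindle (y≈0.244) as keyed and the far one as plain. Head yaw is about 19° mod 90. Its key can't be seen from the scene camera at about az 30°, so it likely faces away, at about az 199°. I'll verify that after the lift. Next is planning the grasp.

```bash
cat >> h.py <<'E'
def pose(o): return np.array(o['tool_pos']),Rm(o['tool_rot'])
def tgt(phi):  # tool x down, z at azimuth phi deg
    f=np.radians(phi);z=np.array([np.cos(f),np.sin(f),0]);x=np.array([0,0,-1.]);return np.c_[x,np.cross(z,x),z]
def rel(p,phi,o=None):
    o=o or ctrl.get_obs();p0,R0=pose(o)
    print('shift cm',np.round(R0.T@(np.array(p)-p0)*100,2),'turn deg',np.round(np.degrees(R.from_matrix(R0.T@tgt(phi)).as_rotvec()),1))
def st():
    o=ctrl.get_obs();p,M=pose(o);print('t',round(o['t'],2),'p',np.round(p,4),'phi',round(np.degrees(np.arctan2(M[1,2],M[0,2])),2),'tilt',np.round(M[:,0],3),'q',np.round(o['q'],3),'F',np.round(o['contact_force'],1),'T',np.round(o['wrist_torque'],2),'op',round(o['opening'],4));return o
E
python3 - <<'E'
from h import *
o=st();p,M=pose(o);phi0=np.degrees(np.arctan2(M[1,2],M[0,2]));q=np.degrees(o['q'])
for k in range(4):
    phi=18.8+90*k
    q6=q[5]+(25.3-q[0])-(phi-phi0); q6=(q6+180)%360-180
    print(phi,'q6 grasp',q6,'after +151',q6-186.6,'after -209',q6+173.4)
    rel([.5154,.2436,.25],phi)
E
```

```text
t 1.35 p [ 0.2024 -0.5913  0.2483] phi -71.1 tilt [-0. -0. -1.] q [-1.36   0.053  1.613 -0.     1.476 -0.119] F [ 0.5 -0.2  0.2] T [-0.03  0.01  0.02] op 0.0853
18.8 q6 grasp 6.500101924684543 after +151 -180.09989807531545 after -209 179.90010192468455
shift cm [ -0.17  56.65 -68.85] turn deg [-89.9  -0.    0. ]
108.8 q6 grasp -83.49989807531546 after +151 -270.0998980753154 after -209 89.90010192468455
shift cm [ -0.17  56.65 -68.85] turn deg [-179.9   -0.     0. ]
198.8 q6 grasp -173.49989807531549 after +151 -360.0998980753155 after -209 -0.09989807531547967
shift cm [ -0.17  56.65 -68.85] turn deg [90.1  0.   0. ]
288.8 q6 grasp 96.50010192468449 after +151 -90.09989807531551 after -209 269.90010192468446
shift cm [ -0.17  56.65 -68.85] turn deg [0.1 0.  0. ]
```

>>> step_arm:
  moves:
    - [[0, 56.65, -68.85], [0, 0, 0], 0.65]
    - [[0, 56.65, -68.85], [0, 0, 0], 0.65]
    - [[0, 56.65, -68.85], [0, 0, 0], 0.65]
    - [[0, 56.65, -68.85], [0, 0, 0], 0.65]
    - [[0, 56.65, -68.85], [0, 0, 0], 0.65]
    - [[0, 56.65, -68.85], [0, 0, 0], 0.65]
    - [[0, 56.65, -68.85], [0, 0, 0], 0.65]
    - [[0, 56.65, -68.85], [0, 0, 0], 0.65]
    - [[0, 56.65, -68.85], [0, 0, 0], 0.65]
    - [[0, 56.65, -68.85], [0, 0, 0], 0.65]

```text
t: 2.18
tool_pos: [0.3489, -0.1994, 0.2486]
tool_rot: [0.963, 1.346, -0.963]
contact_force: [1.2, -0.5, -0.5]
opening: 0.0555
```

```bash
python3 -c "
from h import *
st();rel([.5154,.2436,.25],-71.2)"
```

```text
t 2.18 p [ 0.3489 -0.1994  0.2486] phi -71.15 tilt [ 0.001 -0.001 -1.   ] q [-0.705 -0.53   2.099  0.     1.571  0.537] F [ 1.2 -0.5 -0.5] T [ 0.04 -0.03  0.02] op 0.0555
shift cm [ -0.15  30.07 -36.54] turn deg [ 0.   0.1 -0. ]
```

>>> step_arm:
  moves:
    - [[0, 30.07, -36.54], [0, 0, 0], 0.65]
    - [[0, 30.07, -36.54], [0, 0, 0], 0.65]
    - [[0, 30.07, -36.54], [0, 0, 0], 0.65]
    - [[0, 30.07, -36.54], [0, 0, 0], 0.65]
    - [[0, 30.07, -36.54], [0, 0, 0], 0.65]
    - [[0, 30.07, -36.54], [0, 0, 0], 0.65]
    - [[0, 30.07, -36.54], [0, 0, 0], 0.65]
    - [[0, 30.07, -36.54], [0, 0, 0], 0.65]
    - [[0, 30.07, -36.54], [0, 0, 0], 0.65]
    - [[0, 30.07, -36.54], [0, 0, 0], 0.65]

```text
t: 3.02
tool_pos: [0.4952, 0.1914, 0.2486]
tool_rot: [0.963, 1.345, -0.962]
contact_force: [1.0, 0.3, 0.4]
opening: 0.0555
```

```bash
python3 -c "
from h import *
st();rel([.5154,.2436,.25],-71.2)
rel([.5154,.2436,.093],-71.2)"
```

```text
t 3.02 p [0.4952 0.1914 0.2486] phi -71.11 tilt [ 0.002 -0.001 -1.   ] q [ 2.290e-01 -1.750e-01  1.830e+00 -1.000e-03  1.485e+00  1.470e+00] F [1.  0.3 0.4] T [ 0.01 -0.02 -0.03] op 0.0555
shift cm [-0.14  3.6  -4.29] turn deg [ 0.1  0.1 -0.1]
shift cm [15.56  3.58 -4.31] turn deg [ 0.1  0.1 -0.1]
```

>>> step_arm:
  moves:
    - [[0, 3.6, -4.3], [0, 0, 0], 0.65]
    - [[0, 3.6, -4.3], [0, 0, 0], 0.65]
    - [[0, 3.6, -4.3], [0, 0, 0], 0.65]
    - [[2.0, 3.6, -4.3], [0, 0, 0], 0.65]
    - [[4.5, 3.6, -4.3], [0, 0, 0], 0.65]
    - [[7, 3.6, -4.3], [0, 0, 0], 0.65]
    - [[9.5, 3.6, -4.3], [0, 0, 0], 0.65]
    - [[12, 3.6, -4.3], [0, 0, 0], 0.65]
    - [[14, 3.6, -4.3], [0, 0, 0], 0.65]
    - [[15.5, 3.6, -4.3], [0, 0, 0], 0.65]

```text
t: 3.85
tool_pos: [0.5143, 0.2422, 0.0913]
tool_rot: [0.962, 1.347, -0.965]
contact_force: [-0.8, -0.8, 0.2]
opening: 0.0556
```

```bash
python3 -c "
from h import *
st();rel([.5154,.2436,.093],-71.2)
im=cams.get_image('scene');p=proj(im,[.5154,.2436,.093])[0].astype(int)
cv2.imwrite('pics/g1.png',cv2.resize(im['pixels'][p[1]-45:p[1]+45,p[0]-60:p[0]+60],(640,480),interpolation=cv2.INTER_CUBIC))"
```

```text
t 3.85 p [0.5143 0.2422 0.0913] phi -71.16 tilt [-0.001 -0.002 -1.   ] q [ 0.31   0.07   1.87  -0.002  1.203  1.553] F [-0.8 -0.8  0.2] T [-0.02 -0.06 -0.02] op 0.0556
shift cm [-0.17  0.15 -0.09] turn deg [0.  0.1 0.1]
```

View pics/g1.png

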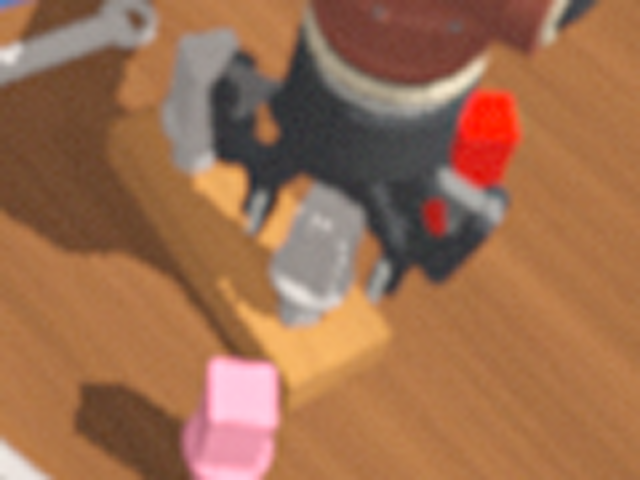

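The jaws straddle the grey head at (318,240), with fingertips at (258,210) and (382,278). No contact yet. I'll close.

>>> step_arm:
  moves:
    - [[-0.15, 0.15, -0.1], [0, 0, 0], 0.5]
    - [[-0.15, 0.15, -0.1], [0, 0, 0], 0.3]
    - [[-0.15, 0.15, -0.1], [0, 0, 0], 0.2]
    - [[-0.15, 0.15, -0.1], [0, 0, 0], 0.1]
    - [[-0.15, 0.15, -0.1], [0, 0, 0], 0]
    - [[-0.15, 0.15, -0.1], [0, 0, 0], 0]
    - [[-0.15, 0.15, -0.1], [0, 0, 0], 0]
    - [[-0.15, 0.15, -0.1], [0, 0, 0], 0]
    - [[-0.15, 0.15, -0.1], [0, 0, 0], 0]
    - [[-0.15, 0.15, -0.1], [0, 0, 0], 0]
  grip_force: 80

```text
t: 4.73
tool_pos: [0.5142, 0.2432, 0.0908]
tool_rot: [0.96, 1.349, -0.968]
contact_force: [-0.4, -0.6, 3.1]
opening: 0.0272
```

```bash
python3 -c "
from h import *
st()"
```

```text
t 4.73 p [0.5142 0.2432 0.0908] phi -71.16 tilt [-0.004 -0.003 -1.   ] q [ 0.312  0.074  1.867 -0.002  1.206  1.554] F [-0.4 -0.6  3.1] T [-0.16  0.2  -0.02] op 0.0272
```

>>> step_arm:
  moves:
    - [[-0.5, 0, 0], [0, 0, 0], 0]
    - [[-1.2, 0, 0], [0, 0, 0], 0]
    - [[-2, 0, 0], [0, 0, 0], 0]
    - [[-3, 0, 0], [0, 0, 0], 0]
    - [[-4.5, 0, 0], [0, 0, 0], 0]
    - [[-6.5, 0, 0], [0, 0, 0], 0]
    - [[-9, 0, 0], [0, 0, 0], 0]
    - [[-11.5, 0, 0], [0, 0, 0], 0]
    - [[-13, 0, 0], [0, 0, 0], 0]
    - [[-13, 0, 0], [0, 0, 0], 0]

```text
t: 5.57
tool_pos: [0.5171, 0.2445, 0.2269]
tool_rot: [0.965, 1.343, -0.961]
contact_force: [0.8, 0.9, -0.4]
opening: 0.0268
```

```bash
python3 -c "
from h import *
o=st();P=o['tool_pos']-[0,0,.035]
im=cams.get_image('scene');p=proj(im,P)[0].astype(int)
cv2.imwrite('pics/g2.png',cv2.resize(im['pixels'][p[1]-30:p[1]+30,p[0]-40:p[0]+40],(640,480),interpolation=cv2.INTER_CUBIC))
for n in('keyed_head','keyed_nose','plain_head'): print(n,[(np.round(d['at'],1).tolist(),round(d['conf'],2)) for d in finder.tip_of('scene',n)])
print(proj(im,[o['tool_pos'],o['tool_pos']-[0,0,.079]]))
"
```

```text
t 5.57 p [0.5171 0.2445 0.2269] phi -71.15 tilt [ 0.005 -0.    -1.   ] q [ 0.312 -0.062  1.763 -0.002  1.436  1.554] F [ 0.8  0.9 -0.4] T [ 0.06 -0.02  0.  ] op 0.0268
keyed_head [([305.2, 285.9], 0.89), ([332.4, 227.3], 0.82), ([349.8, 240.0], 0.51)]
keyed_nose [([325.0, 243.3], 0.96), ([299.3, 303.4], 0.92), ([339.3, 255.2], 0.65), ([223.1, 282.5], 0.25)]
plain_head [([297.0, 228.7], 0.85)]
[[330.45214305 227.34526819]
 [324.18031746 245.78412508]]
```

View pics/g2.png

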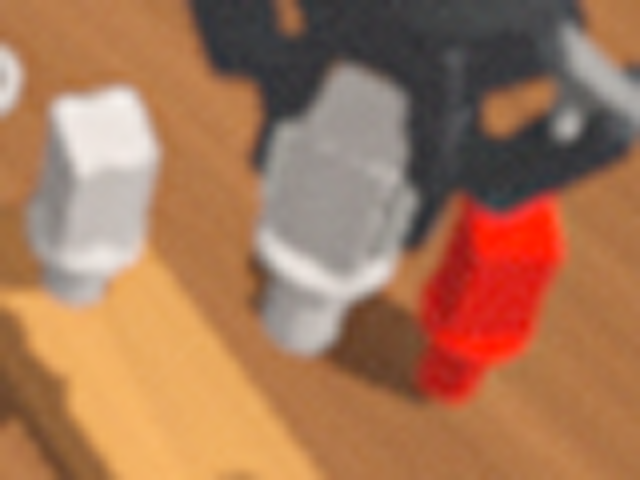

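Held spindle (260–410, 70–355): no key on the camera side of the shaft, which fits a key facing away. I'll carry it toward the hub while turning 70°, then look again.

>>> step_arm:
  moves:
    - [[0, -1, 3.2], [-7, 0, 0], 0]
    - [[0, -2, 6.5], [-14, 0, 0], 0]
    - [[0, -3, 9.7], [-21, 0, 0], 0]
    - [[0, -4, 13], [-28, 0, 0], 0]
    - [[0, -5, 16.2], [-35, 0, 0], 0]
    - [[0, -6, 19.4], [-42, 0, 0], 0]
    - [[0, -7, 22.7], [-49, 0, 0], 0]
    - [[0, -8, 26], [-56, 0, 0], 0]
    - [[0, -9, 29.2], [-63, 0, 0], 0]
    - [[0, -10, 32.4], [-70, 0, 0], 0]

```text
t: 6.6
tool_pos: [0.5226, -0.096, 0.2182]
tool_rot: [0.024, 1.581, -0.029]
contact_force: [0.5, -0.3, -2.3]
opening: 0.027
```

```bash
python3 -c "
from h import *
o=st();P=o['tool_pos']-[0,0,.035]
im=cams.get_image('scene');p=proj(im,P)[0].astype(int)
cv2.imwrite('pics/g3.png',cv2.resize(im['pixels'][p[1]-24:p[1]+36,p[0]-40:p[0]+40],(640,480),interpolation=cv2.INTER_CUBIC))
rel([.527,-.0945,.2],-71.2+151)
"
```

```text
t 6.6 p [ 0.5226 -0.096   0.2182] phi -1.95 tilt [-0.01  -0.003 -1.   ] q [-0.319 -0.146  1.856 -0.006  1.441 -0.284] F [ 0.5 -0.3 -2.3] T [-0.01 -0.07 -0.01] op 0.027
shift cm [1.83 0.73 0.42] turn deg [-81.6  -0.8   0. ]
```

View pics/g3.png

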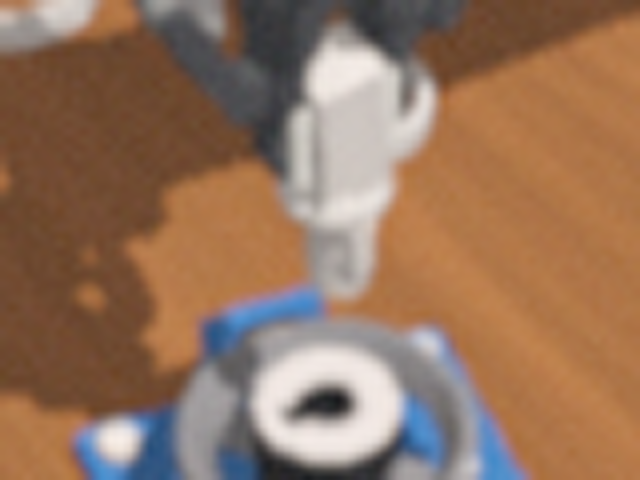

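```bash
python3 -c "
from h import *
o=st();P=o['tool_pos']-[0,0,.055]
im=cams.get_image('scene');p=proj(im,P)[0].astype(int)
g=cv2.cvtColor(im['pixels'],cv2.COLOR_BGR2GRAY)
c=g[p[1]-13:p[1]+17,p[0]-15:p[0]+15]
print(g[p[1]-4:p[1]+16,p[0]-8:p[0]+10]);print(p)
cv2.imwrite('pics/g4.png',cv2.resize(np.clip((c.astype(float)-110)*1.75,0,255).astype(np.uint8),(600,600),interpolation=cv2.INTER_CUBIC))
t=o['tool_pos']-[0,0,.0]
for a in(88,178,268,358):
    d=np.array([np.cos(np.radians(a)),np.sin(np.radians(a)),0])
    print(a,np.round((proj(im,[t-[0,0,.079-.018]+.017*d,t-[0,0,.079-.042]+.017*d])-p+15)*20-[0,40]).tolist())
"
```

```text
t 6.65 p [ 0.5227 -0.1015  0.2184] phi -1.84 tilt [-0.01  -0.009 -1.   ] q [-0.326 -0.144  1.854 -0.012  1.439 -0.292] F [-0.2 -5.8 -1.7] T [-0.3  -0.02  0.03] op 0.027
[[130 128 137 165 197 204 191 178 188 207 216 224 228 227 219 202 166 138]
 [132 129 131 144 168 189 196 190 196 211 221 220 218 213 200 173 148 137]
 [131 132 130 130 137 152 170 182 191 199 201 198 191 184 169 148 137 136]
 [132 133 131 129 128 137 144 155 163 169 169 178 185 177 159 139 133 139]
 [133 134 133 132 129 129 137 146 147 145 148 174 200 192 164 140 134 137]
 [134 134 132 132 133 133 136 143 145 144 146 174 201 195 166 136 132 135]
 [136 132 134 132 133 133 135 145 152 153 150 172 200 195 164 135 128 136]
 [134 130 133 132 136 133 139 147 161 162 152 171 196 193 165 134 129 131]
 [133 134 133 134 132 131 141 151 166 169 164 173 195 191 153 130 129 129]
 [131 135 134 135 133 135 139 152 164 171 164 173 191 179 143 127 127 128]
 [131 134 132 133 133 134 138 150 164 167 160 167 172 158 134 124 128 127]
 [130 132 134 134 136 137 142 150 157 159 160 165 157 139 129 127 129 126]
 [138 136 137 141 142 143 141 139 146 148 144 142 136 127 128 128 128 128]
 [140 141 141 141 139 137 130 131 132 138 131 130 128 127 129 129 127 126]
 [139 138 135 129 123 122 120 121 122 128 136 134 135 132 126 126 129 130]
 [130 122 122 120 113 114 122 127 128 140 144 145 143 140 137 129 132 131]
 [117 117 123 129 131 134 142 146 149 147 154 152 153 151 147 145 141 138]
 [110 131 146 157 159 158 154 157 154 153 155 154 152 151 151 152 151 147]
 [120 146 159 164 165 163 160 162 164 163 162 160 155 154 150 145 145 148]
 [114 142 157 162 165 175 182 191 202 204 202 198 192 181 165 150 141 139]]
[237 159]
88 [[384.0, 375.0], [383.0, 254.0]]
178 [[416.0, 257.0], [415.0, 135.0]]
268 [[252.0, 235.0], [248.0, 114.0]]
358 [[218.0, 352.0], [213.0, 231.0]]
```

View pics/g4.png

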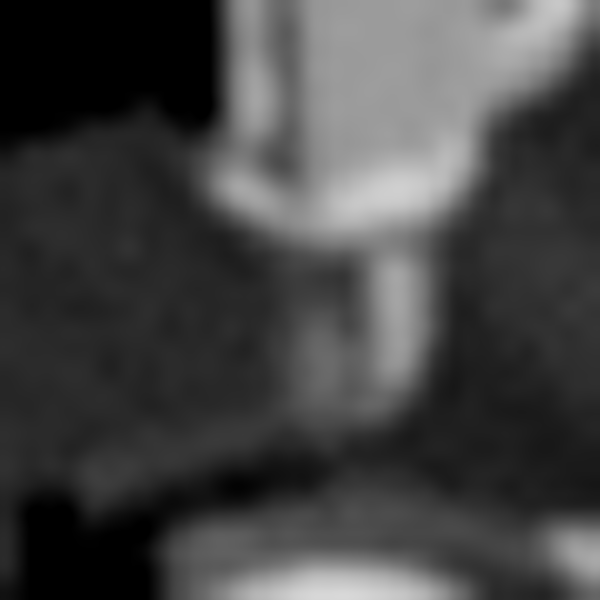

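The bright band at (370–430, 255–400) is the key, right where az≈88° predicts it (key = jaw azimuth + 90°), so it's confirmed as the keyed spindle. I need the keyway angle and hub centre more precisely, so I'll fit a mask model to both original pictures and start turning the key toward -10°.

```bash
python3 - <<'E'
from h import *
from scipy.optimize import minimize
st()
for c,c0 in(('top',(.5277,-.0939)),('scene',(.526,-.0966))):
    im=cams.get_image(c);g=cv2.cvtColor(cv2.imread(f'pics/{c}0.png'),cv2.COLOR_BGR2GRAY).astype(np.float32)
    s=np.arange(-.032,.0321,.0005);X,Y=np.meshgrid(s,s)
    def samp(cx,cy,th):
        ct,s_=np.cos(th),np.sin(th);P=np.c_[(cx+ct*X-s_*Y).ravel(),(cy+s_*X+ct*Y).ravel(),np.full(X.size,.08)]
        q=proj(im,P).astype(np.float32);return cv2.remap(g,q[:,:1],q[:,1:],cv2.INTER_LINEAR).reshape(X.shape)
    r=np.hypot(X,Y);hole=(r<.0125)|((X>0)&(X<.019)&(abs(Y)<.0055));hub=r<.027
    face=(hub&~hole).astype(np.float32);face=cv2.GaussianBlur(face,(0,0),3.5);w=(r<.026)
    def cost(v):
        I=samp(v[0],v[1],v[2])/250;return -((np.corrcoef(I[w],face[w])[0,1]))
    best=min((minimize(cost,[*c0,t],method='Nelder-Mead',options=dict(initial_simplex=[[*c0,t],[c0[0]+.002,c0[1],t],[c0[0],c0[1]+.002,t],[*c0,t+.15]])) for t in(-.4,-.2,0,.2)),key=lambda m:m.fun)
    print(c,best.x,best.fun)
    for t in np.arange(-.6,.61,.1): print(round(t,1),round(-cost([best.x[0],best.x[1],t]),3),end=' ')
    print()
E
```

```text
t 6.7 p [ 0.5228 -0.0985  0.2183] phi -2.48 tilt [-0.01  -0.005 -1.   ] q [-0.322 -0.145  1.854 -0.008  1.44  -0.278] F [ 0.5  0.5 -2.2] T [0.   0.   0.02] op 0.0275
top [ 0.52800646 -0.09407123 -0.225537  ] -0.9657371395504721
-0.6 0.893 -0.5 0.922 -0.4 0.946 -0.3 0.961 -0.2 0.965 -0.1 0.955 -0.0 0.934 0.1 0.906 0.2 0.877 0.3 0.851 0.4 0.83 0.5 0.815 0.6 0.807 
scene [ 0.52614333 -0.09596235 -0.1872629 ] -0.9272169111694544
-0.6 0.889 -0.5 0.903 -0.4 0.915 -0.3 0.924 -0.2 0.927 -0.1 0.925 -0.0 0.917 0.1 0.905 0.2 0.89 0.3 0.875 0.4 0.861 0.5 0.85 0.6 0.842
```

>>> step_arm:
  moves:
    - [[0, 0, 0], [7, 0, 0], 0]
    - [[0, 0, 0], [14, 0, 0], 0]
    - [[0, 0, 0], [21, 0, 0], 0]
    - [[0, 0, 0], [28, 0, 0], 0]
    - [[0, 0, 0], [35, 0, 0], 0]
    - [[0, 0, 0], [42, 0, 0], 0]
    - [[0, 0, 0], [49, 0, 0], 0]
    - [[0, 0, 0], [56, 0, 0], 0]
    - [[0, 0, 0], [63, 0, 0], 0]
    - [[0, 0, 0], [70, 0, 0], 0]

```text
t: 7.63
tool_pos: [0.5224, -0.0932, 0.2172]
tool_rot: [0.979, 1.346, -0.993]
contact_force: [0.7, -0.1, -2.8]
opening: 0.0272
```

```bash
python3 -c "
from h import *
st();rel([.527,-.0945,.2],-71.2-32)"
```

```text
t 7.63 p [ 0.5224 -0.0932  0.2172] phi -72.75 tilt [-0.012 -0.001 -1.   ] q [-0.314 -0.146  1.857 -0.005  1.441  0.956] F [ 0.7 -0.1 -2.8] T [-0.01  0.   -0.01] op 0.0272
shift cm [1.72 0.42 0.26] turn deg [30.5  0.1  0.7]
```

>>> step_arm:
  moves:
    - [[0, 0.4, 0.2], [7, 0, 0], 0]
    - [[0, 0.4, 0.2], [14, 0, 0], 0]
    - [[0, 0.4, 0.2], [21, 0, 0.3], 0]
    - [[0, 0.4, 0.2], [29.5, 0, 0.7], 0]
    - [[1, 0.4, 0.2], [29.5, 0, 0.7], 0]
    - [[2, 0.4, 0.2], [29.5, 0, 0.7], 0]
    - [[3, 0.4, 0.2], [29.5, 0, 0.7], 0]
    - [[4, 0.4, 0.2], [29.5, 0, 0.7], 0]
    - [[4.7, 0.4, 0.2], [29.5, 0, 0.7], 0]
    - [[4.7, 0.4, 0.2], [29.5, 0, 0.7], 0]

```text
t: 8.47
tool_pos: [0.5247, -0.0935, 0.167]
tool_rot: [1.362, 1.105, -1.368]
contact_force: [0.2, -0.4, -2.2]
opening: 0.0272
```

```bash
python3 - <<'E'
from h import *
o=st();im=cams.get_image('scene')
P=o['tool_pos'];n=P-[0,0,.0768]
print('pred nose',proj(im,n),'hub',proj(im,[.5271,-.095,.08]))
for k in('keyed_nose','keyed_head','hub_mouth'): print(k,[(np.round(d['at'],1).tolist(),round(d['conf'],2)) for d in finder.tip_of('scene',k)][:2])
h=proj(im,[.5261,-.096,.08])[0];x0,y0=int(h[0])-20,int(h[1])-22;S=16
G=cv2.resize(im['pixels'][y0:y0+37,x0:x0+40],None,fx=S,fy=S,interpolation=cv2.INTER_CUBIC)
t=np.linspace(0,2*np.pi,60)
def ring(c,r,z,col):
    q=proj(im,np.c_[c[0]+r*np.cos(t),c[1]+r*np.sin(t),0*t+z]);cv2.polylines(G,[((q-[x0,y0]+.5)*S).astype(np.int32)],True,col,1)
ring((.5261,-.096),.027,.08,(0,255,0));ring((.5261,-.096),.0125,.08,(0,255,0))
ring(P,.02,n[2]+.049,(0,0,255));ring(P,.011,n[2]+.003,(0,0,255))
cv2.imwrite('pics/h1.png',G);rel([.526,-.0947,.17],-102.3)
E
```

```text
t 8.47 p [ 0.5247 -0.0935  0.167 ] phi -102.21 tilt [-0.005  0.001 -1.   ] q [-3.160e-01 -1.000e-01  1.902e+00 -1.000e-03  1.345e+00  1.469e+00] F [ 0.2 -0.4 -2.2] T [ 0.03  0.04 -0.01] op 0.0272
pred nose [[239.31836784 178.90731719]] hub [[238.42634745 181.20744808]]
keyed_nose [([340.0, 254.5], 0.9), ([240.1, 177.6], 0.73)]
keyed_head [([348.6, 239.7], 0.87), ([239.1, 158.9], 0.55)]
hub_mouth [([236.2, 180.7], 0.91)]
shift cm [ 0.08 -0.06  0.06] turn deg [ 0.1  0.1 -0.1]
```

View pics/h1.png

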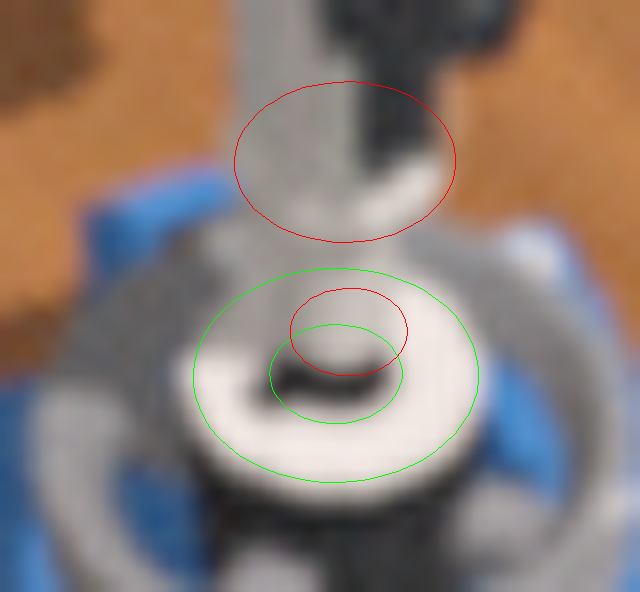

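Held shaft bottom matches the predicted ring (350,335) near the bore (335,375). It needs about 1–2 mm of correction, then a slow descent into the bore.

>>> step_arm:
  moves:
    - [[0, -0.03, 0.09], [0, 0, 0], 0]
    - [[0, -0.03, 0.09], [0, 0, 0], 0]
    - [[0, -0.03, 0.09], [0, 0, 0], 0]
    - [[0.3, -0.03, 0.09], [0, 0, 0], 0]
    - [[0.6, -0.03, 0.09], [0, 0, 0], 0]
    - [[0.9, -0.03, 0.09], [0, 0, 0], 0]
    - [[1.2, -0.03, 0.09], [0, 0, 0], 0]
    - [[1.5, -0.03, 0.09], [0, 0, 0], 0]
    - [[1.7, -0.03, 0.09], [0, 0, 0], 0]
    - [[1.7, -0.03, 0.09], [0, 0, 0], 0]

```text
t: 9.5
tool_pos: [0.5258, -0.0949, 0.1529]
tool_rot: [1.364, 1.1, -1.365]
contact_force: [-0.4, -0.5, -2.7]
opening: 0.0273
```

```bash
python3 -c "
from h import *
st();rel([.5262,-.095,.145],-102.3)"
```

```text
t 9.5 p [ 0.5258 -0.0949  0.1529] phi -102.24 tilt [-0.    -0.001 -1.   ] q [-3.170e-01 -8.600e-02  1.913e+00 -1.000e-03  1.314e+00  1.467e+00] F [-0.4 -0.5 -2.7] T [0.07 0.05 0.02] op 0.0273
shift cm [0.79 0.04 0.  ] turn deg [0.1 0.  0. ]
```

>>> step_arm:
  moves:
    - [[0.1, 0.02, 0], [0, 0, 0], 0]
    - [[0.2, 0.02, 0], [0, 0, 0], 0]
    - [[0.3, 0.02, 0], [0, 0, 0], 0]
    - [[0.4, 0.02, 0], [0, 0, 0], 0]
    - [[0.5, 0.02, 0], [0, 0, 0], 0]
    - [[0.6, 0.02, 0], [0, 0, 0], 0]
    - [[0.7, 0.02, 0], [0, 0, 0], 0]
    - [[0.8, 0.02, 0], [0, 0, 0], 0]
    - [[0.9, 0.02, 0], [0, 0, 0], 0]
    - [[1.0, 0.02, 0], [0, 0, 0], 0]

```text
t: 10.33
tool_pos: [0.526, -0.0949, 0.1428]
tool_rot: [1.364, 1.1, -1.365]
contact_force: [-0.2, 1.3, -1.7]
opening: 0.027
```

```bash
python3 -c "
from h import *
st()"
```

```text
t 10.33 p [ 0.526  -0.0949  0.1428] phi -102.24 tilt [-0.    -0.001 -1.   ] q [-3.170e-01 -7.400e-02  1.920e+00 -1.000e-03  1.296e+00  1.467e+00] F [-0.2  1.3 -1.7] T [0.3  0.19 0.02] op 0.027
```

>>> step_arm:
  moves:
    - [[0.1, 0, -0.03], [0, 0, 0], 0]
    - [[0.2, 0, -0.03], [0, 0, 0], 0]
    - [[0.25, 0, -0.03], [0, 0, 0], 0]
    - [[0.3, 0, -0.03], [0, 0, 0], 0]
    - [[0.35, 0, -0.03], [0, 0, 0], 0]
    - [[0.4, 0, -0.03], [0, 0, 0], 0]
    - [[0.45, 0, -0.03], [0, 0, 0], 0]
    - [[0.5, 0, -0.03], [0, 0, 0], 0]
    - [[0.55, 0, -0.03], [0, 0, 0], 0]
    - [[0.6, 0, -0.03], [0, 0, 0], 0]

```text
t: 11.17
tool_pos: [0.5261, -0.0946, 0.1368]
tool_rot: [1.364, 1.1, -1.365]
contact_force: [0.1, 0.4, -1.5]
opening: 0.0269
```

```bash
python3 -c "
from h import *
st()"
```

```text
t 11.17 p [ 0.5261 -0.0946  0.1368] phi -102.24 tilt [-0.    -0.001 -1.   ] q [-3.170e-01 -6.700e-02  1.924e+00 -1.000e-03  1.284e+00  1.468e+00] F [ 0.1  0.4 -1.5] T [-0.07  0.02 -0.02] op 0.0269
```

>>> step_arm:
  moves:
    - [[0.05, 0, 0], [0, 0, 0], 0]
    - [[0.1, 0, 0], [0, 0, 0], 0]
    - [[0.15, 0, 0], [0, 0, 0], 0]
    - [[0.2, 0, 0], [0, 0, 0], 0]
    - [[0.25, 0, 0], [0, 0, 0], 0]
    - [[0.3, 0, 0], [0, 0, 0], 0]
    - [[0.35, 0, 0], [0, 0, 0], 0]
    - [[0.4, 0, 0], [0, 0, 0], 0]
    - [[0.45, 0, 0], [0, 0, 0], 0]
    - [[0.5, 0, 0], [0, 0, 0], 0]

```text
t: 12.0
tool_pos: [0.5262, -0.0947, 0.1324]
tool_rot: [1.364, 1.1, -1.365]
contact_force: [-2.3, 0.7, 2.2]
opening: 0.0271
```

```bash
python3 -c "
from h import *
st()"
```

```text
t 12.0 p [ 0.5262 -0.0947  0.1324] phi -102.24 tilt [-0.    -0.001 -1.   ] q [-3.170e-01 -6.200e-02  1.927e+00 -1.000e-03  1.276e+00  1.468e+00] F [-2.3  0.7  2.2] T [0.17 0.43 0.01] op 0.0271
```

Depth is about 24 mm, with 4 N from the seat spring and no stop at 18 mm, so the key appears to be in the keyway. Continuing down.

>>> step_arm:
  moves:
    - [[0.1, -0.04, 0], [0, 0, 0], 0]
    - [[0.2, -0.04, 0], [0, 0, 0], 0]
    - [[0.3, -0.04, 0], [0, 0, 0], 0]
    - [[0.4, -0.04, 0], [0, 0, 0], 0]
    - [[0.5, -0.04, 0], [0, 0, 0], 0]
    - [[0.6, -0.04, 0], [0, 0, 0], 0]
    - [[0.7, -0.04, 0], [0, 0, 0], 0]
    - [[0.8, -0.04, 0], [0, 0, 0], 0]
    - [[0.9, -0.04, 0], [0, 0, 0], 0]
    - [[1.0, -0.04, 0], [0, 0, 0], 0]
  grip_force: 100

```text
t: 12.83
tool_pos: [0.5261, -0.0946, 0.1227]
tool_rot: [1.364, 1.099, -1.365]
contact_force: [-0.7, 0.4, 5.2]
opening: 0.0269
```

```bash
python3 -c "
from h import *
st()"
```

```text
t 12.83 p [ 0.5261 -0.0946  0.1227] phi -102.24 tilt [ 0.001 -0.001 -1.   ] q [-3.170e-01 -5.100e-02  1.934e+00 -1.000e-03  1.257e+00  1.468e+00] F [-0.7  0.4  5.2] T [ 0.2   0.21 -0.01] op 0.0269
```

>>> step_arm:
  moves:
    - [[0.12, -0.01, 0], [0, 0, 0], 0]
    - [[0.24, -0.01, 0], [0, 0, 0], 0]
    - [[0.36, -0.01, 0], [0, 0, 0], 0]
    - [[0.48, -0.01, 0], [0, 0, 0], 0]
    - [[0.6, -0.01, 0], [0, 0, 0], 0]
    - [[0.72, -0.01, 0], [0, 0, 0], 0]
    - [[0.84, -0.01, 0], [0, 0, 0], 0]
    - [[0.96, -0.01, 0], [0, 0, 0], 0]
    - [[1.08, -0.01, 0], [0, 0, 0], 0]
    - [[1.15, -0.01, 0], [0, 0, 0], 0]

```text
t: 13.67
tool_pos: [0.5263, -0.0947, 0.112]
tool_rot: [1.364, 1.099, -1.365]
contact_force: [-2.0, 1.3, 8.9]
opening: 0.0274
```

```bash
python3 -c "
from h import *
st()"
```

```text
t 13.67 p [ 0.5263 -0.0947  0.112 ] phi -102.24 tilt [ 0.001 -0.001 -1.   ] q [-3.170e-01 -3.700e-02  1.941e+00 -1.000e-03  1.237e+00  1.468e+00] F [-2.   1.3  8.9] T [ 0.31  0.7  -0.02] op 0.0274
```

Only the spring resists so far. I'll press on 2 mm in small steps until the collar lands.

>>> step_arm:
  moves:
    - [[0.03, -0.03, 0], [0, 0, 0], 0]
    - [[0.06, -0.03, 0], [0, 0, 0], 0]
    - [[0.09, -0.03, 0], [0, 0, 0], 0]
    - [[0.12, -0.03, 0], [0, 0, 0], 0]
    - [[0.14, -0.03, 0], [0, 0, 0], 0]
    - [[0.16, -0.03, 0], [0, 0, 0], 0]
    - [[0.18, -0.03, 0], [0, 0, 0], 0]
    - [[0.2, -0.03, 0], [0, 0, 0], 0]
    - [[0.2, -0.03, 0], [0, 0, 0], 0]
    - [[0.2, -0.03, 0], [0, 0, 0], 0]

```text
t: 14.5
tool_pos: [0.5263, -0.0947, 0.1111]
tool_rot: [1.365, 1.099, -1.364]
contact_force: [-3.5, 0.9, 9.0]
opening: 0.0267
```

```bash
python3 -c "
from h import *
st()"
```

```text
t 14.5 p [ 0.5263 -0.0947  0.1111] phi -102.23 tilt [ 0.001 -0.001 -1.   ] q [-3.170e-01 -3.600e-02  1.942e+00 -1.000e-03  1.235e+00  1.468e+00] F [-3.5  0.9  9. ] T [ 0.35  0.7  -0.03] op 0.0267
```

>>> step_arm:
  moves:
    - [[0.15, -0.03, 0], [0, 0, 0], 0]
    - [[0.2, -0.03, 0], [0, 0, 0], 0]
    - [[0.2, -0.03, 0], [0, 0, 0], 0]
    - [[0.25, -0.03, 0], [0, 0, 0], 0]
    - [[0.3, -0.03, 0], [0, 0, 0], 0]
    - [[0.3, -0.03, 0], [0, 0, 0], 0]
    - [[0.35, -0.03, 0], [0, 0, 0], 0]
    - [[0.35, -0.03, 0], [0, 0, 0], 0]
    - [[0.35, -0.03, 0], [0, 0, 0], 0]
    - [[0.35, -0.03, 0], [0, 0, 0], 0]

```text
t: 15.33
tool_pos: [0.5265, -0.0947, 0.1108]
tool_rot: [1.364, 1.099, -1.364]
contact_force: [-7.7, 2.1, 20.4]
opening: 0.0274
```

```bash
python3 -c "
from h import *
o=st();im=cams.get_image('scene')
h=proj(im,[.5261,-.096,.1])[0];x0,y0=int(h[0])-20,int(h[1])-18;S=15
G=cv2.resize(im['pixels'][y0:y0+36,x0:x0+40],None,fx=S,fy=S,interpolation=cv2.INTER_CUBIC)
t=np.linspace(0,2*np.pi,60)
for z in (.08,.086):
    q=proj(im,np.c_[.5261+.02*np.cos(t),-.096+.02*np.sin(t),0*t+z]);cv2.polylines(G,[((q-[x0,y0]+.5)*S).astype(np.int32)],True,(0,255,0),1)
cv2.imwrite('pics/f1.png',G);st()"
```

```text
t 15.33 p [ 0.5265 -0.0947  0.1108] phi -102.22 tilt [ 0.001 -0.001 -1.   ] q [-3.170e-01 -3.500e-02  1.941e+00 -1.000e-03  1.235e+00  1.468e+00] F [-7.7  2.1 20.4] T [ 0.61  1.77 -0.02] op 0.0274
t 15.38 p [ 0.5265 -0.0947  0.1108] phi -102.22 tilt [ 0.001 -0.001 -1.   ] q [-3.170e-01 -3.500e-02  1.941e+00 -1.000e-03  1.235e+00  1.468e+00] F [-8.4  2.7 19.6] T [0.6  1.77 0.06] op 0.0273
```

View pics/f1.png

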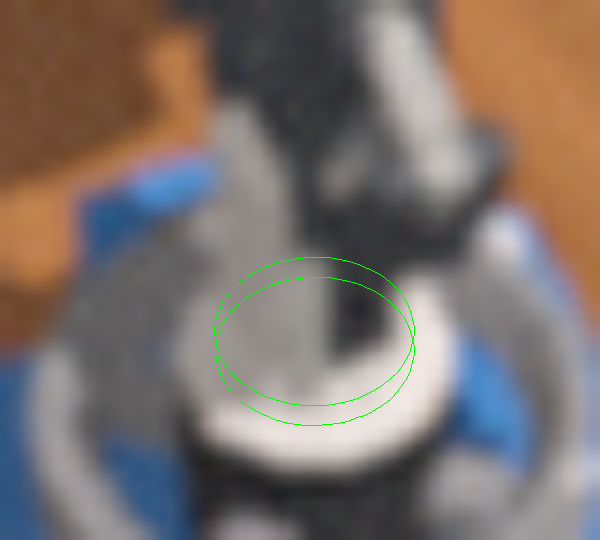

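The picture shows the collar on the hub face, inside the overlay ring at (313,340). Force rose to 20 N at the predicted home height of 0.1108. I'll ease the side load slightly and hold the push.

>>> step_arm:
  moves:
    - [[0.34, -0.06, 0], [0, 0, 0], 0]
    - [[0.34, -0.08, 0], [0, 0, 0], 0]
    - [[0.34, -0.1, 0], [0, 0, 0], 0]
    - [[0.34, -0.1, 0], [0, 0, 0], 0]
    - [[0.34, -0.1, 0], [0, 0, 0], 0]
    - [[0.34, -0.1, 0], [0, 0, 0], 0]
    - [[0.34, -0.1, 0], [0, 0, 0], 0]
    - [[0.34, -0.1, 0], [0, 0, 0], 0]
    - [[0.34, -0.1, 0], [0, 0, 0], 0]
    - [[0.34, -0.1, 0], [0, 0, 0], 0]

```text
t: 16.22
tool_pos: [0.5265, -0.0947, 0.1108]
tool_rot: [1.365, 1.098, -1.364]
contact_force: [-6.0, 2.6, 19.2]
opening: 0.0269
```

```bash
python3 -c "
from h import *
st();cams.get_image('top');st()
for n in('plain_head','keyed_head'): print(n,[(np.round(d['at'],1).tolist(),round(d['conf'],2)) for d in finder.find_in('top',n)])"
```

```text
t 16.22 p [ 0.5265 -0.0947  0.1108] phi -102.21 tilt [ 0.002 -0.001 -1.   ] q [-3.170e-01 -3.600e-02  1.942e+00 -1.000e-03  1.234e+00  1.467e+00] F [-6.   2.6 19.2] T [0.58 1.58 0.01] op 0.0269
t 16.27 p [ 0.5264 -0.0947  0.1108] phi -102.22 tilt [ 0.002 -0.001 -1.   ] q [-3.170e-01 -3.600e-02  1.942e+00 -1.000e-03  1.234e+00  1.467e+00] F [-7.   2.5 18.9] T [ 0.64  1.54 -0.05] op 0.027
plain_head [([212.2, 222.7], 0.6), ([263.8, 156.6], 0.52)]
keyed_head [([182.9, 254.3], 0.56)]
```

```bash
python3 -c "
from h import *
print(ctrl.finish_job());st()"
```

```text
the job is handed in; nothing more can be done
None
the job is handed in; nothing more can be done
```

The keyed spindle is fully home in the pulley and I handed the job in at about 16 s. The arm is still gripping the head with 100 N and pushing down with about 19 N.

- **Which spindle:** The finder named the same rack spindle as keyed every time. After lifting it and turning it about 70°, I saw the key on its shaft.
- **Key and keyway:** I measured the keyway in the pictures at about -0.21 rad and turned the spindle to match. The key went in on the first descent, with no stop at 18 mm depth, so no search by turning was needed.
- **Seating:**
  - The spring started pushing at about 24 mm depth, as expected.
  - The collar landed at tool height 0.1108 m, exactly the computed home height.
  - The force then rose from 9 to 20 N over 0.3 mm.
  - The last scene picture shows the collar on the hub face.

**Less certain:**
- A side load of about 7 N and a moment of 1.6 N m remained at the wrist. My correction eased them only slightly.
- The two cameras disagreed on the hub position by about 2 mm, so I used a value between them.
- The last top-view check still found the plain spindle in its hole. I did not check the other items again one by one, but there was no unexpected contact force at any check.

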